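# Feed one test tile and push it onto the glazing mat

## Task

Press the red plunger of the tile feeder all the way down, just once, and let it spring back up, so that a single clay test tile comes out of the slot. Then push that tile aside along the table, without picking it up, until the whole tile lies flat on the round blue mat. The other two tiles stay in the feeder, and the other things on the table stay where they are.

Things in the scene. Friction and masses are not known exactly. Their poses are not given: they have to be found in the camera images.
- feeder: tile feeder fixed to the table. Origin: on the table under the centre of its open-topped square aluminium magazine (62 x 62 mm, 46 mm high) holding three tiles stacked flat. Its -x axis points out of the delivery slot; the grey mechanism box (62 wide, 42 mm high) lies behind, x = +31 to +125 mm, and bears the plunger at x = +85, y = 0
- plunger_top (a point): centre of the flat top of the red round plunger cap, 36 mm diameter, 92 mm above the table when up, 58 mm when fully down. It moves straight down
- plunger (a joint): travel of the plunger in m: 0 up, 0.034 fully down (hard stop). A spring resists with 4 N at the top, 8 N at the bottom (more when pressed fast) and lifts it when let go. Pressed, it drives a blade that pushes the lowest tile out through the slot; as it rises the blade withdraws and the next tile drops down
- feeder_slot (a point): middle of the delivery slot at the foot of the magazine, on its front wall's outer face, 31 mm in front (-x) of the feeder's origin and 6 mm above the table. A tile that has come out lies flat on the table with its centre about 40 to 55 mm in front of this point
- tile1_center (a point): the lowest tile in the magazine, the one that comes out: square red-brown fired-clay test tile, 46 x 46 x 12 mm, about 40 g, smooth; this point is its centre (half-way up), its z axis is normal to the big face
- tile2_center (a point): the second tile from below: square red-brown fired-clay test tile, 46 x 46 x 12 mm, about 40 g, smooth; this point is its centre (half-way up), its z axis is normal to the big face
- tile3_center (a point): the top tile of the stack: square red-brown fired-clay test tile, 46 x 46 x 12 mm, about 40 g, smooth; this point is its centre (half-way up), its z axis is normal to the big face
- tile1_corner0 (a point): corner of the lowest tile (half-way up), at (+23, +23) mm from its centre along its own x and y
- tile1_corner1 (a point): corner of the lowest tile (half-way up), at (+23, -23) mm from its centre along its own x and y
- tile1_corner2 (a point): corner of the lowest tile (half-way up), at (-23, -23) mm from its centre along its own x and y
- tile1_corner3 (a point): corner of the lowest tile (half-way up), at (-23, +23) mm from its centre along its own x and y
- mat_blue: round blue mat, 130 mm diameter, let in flush with the table (no step to slide over); origin at its centre
- mat_green: round green mat of the same size, also flush, not used; origin at its centre
- jug_teal: bystander: teal glazed jug, 72 mm diameter, 100 mm high, with a handle on its +y side; origin under its centre
- jug_slate: bystander: slate-blue glazed jug, 72 mm diameter, 100 mm high, with a handle on its +y side; origin under its centre
- glaze_jar: bystander: closed amber glass glaze jar with black lid, 56 mm diameter, 65 mm high; origin under its centre
- beaker: bystander: beige clay beaker, 64 mm rim diameter, 70 mm high; origin under its centre
- brush: bystander: glaze brush lying flat, 170 mm long along its x; origin under its middle
- kidney: bystander: flat wooden smoothing rib lying flat, 95 x 45 x 12 mm; origin under its centre
There are look-alikes about, which are no part of the job. Leave any green or purple look-alike of the feeder alone.

How it is judged:
On the way, in this order (a step that is already met when the one before it is completed fails the run):
1. the plunger is pressed fully down and the lowest tile is out in front of the slot (value of joint plunger above 0.03 m and x of tile1_center in the frame of feeder below -0.058 m), for 0.02 s.
2. the plunger has sprung back up and the tile is still out in front of the slot (value of joint plunger below 0.004 m and x of tile1_center in the frame of feeder below -0.058 m), for 0.1 s.
3. the whole tile lies on the blue mat (horizontal distance between each of tile1_corner0, tile1_corner1, tile1_corner2, tile1_corner3 and mat_blue below 0.067 m), for 0.2 s.
At the end, for the whole second after the job is handed in: All four corners of the ejected tile are within the blue mat's edge (2 mm tolerance), the tile lies flat on the table, the plunger is up, and the other two tiles lie stacked in the magazine, each within 8 mm of its axis (all of step 3 and height (world z) of each of tile1_center, tile2_center below 0.01 m and angle between tile1_center's own z axis and vertical below 0.1 rad and value of joint plunger below 0.004 m and x of tile2_center in the frame of feeder between -0.008 and 0.008 m and y of tile2_center in the frame of feeder between -0.008 and 0.008 m and x of tile3_center in the frame of feeder between -0.008 and 0.008 m and y of tile3_center in the frame of feeder between -0.008 and 0.008 m and height (world z) of tile3_center below 0.022 m); the robot touches nothing.
It fails at once if the ejected tile is lifted (its centre more than 18 mm above the table) (height (world z) of tile1_center above 0.018 m).
It fails at once if a second tile leaves the magazine, or a tile is lifted out of it (x of any of tile2_center, tile3_center in the frame of feeder below -0.02 m or height (world z) of tile2_center above 0.03 m or height (world z) of tile3_center above 0.042 m).
It fails at once if the plunger is pressed again after the tile has been pushed away (value of joint plunger above 0.012 m and horizontal distance between tile1_center and feeder above 0.13 m).
It fails at once if a bystander is moved by more than 30 mm (distance of any of jug_teal, jug_slate, glaze_jar, beaker, brush, kidney from where it was at the start of the episode above 0.03 m).
It fails at once if a jug, jar or beaker is tipped over (angle between any of jug_teal, jug_slate, glaze_jar, beaker's own z axis and vertical above 0.5 rad).
It also fails if it takes over 64 s, if anything falls off the work surface, if the arm or the gripper's body presses on something with over 40 N, if the wrist force passes 120 N, or if a joint passes its speed limit or range.

## Robot

A 7-joint arm with a two-finger parallel gripper is mounted at the origin on the work surface. World frame = base frame: x ahead of the robot, y to its left, z up, the work surface at z = 0. Lengths are in m, angles in rad, forces in N, time in s.
With the tool pointing down it reaches from about 0.35 to 0.9 m from the base axis. Payload 19.9 kg.
Tool frame: the origin (TCP) lies on the centre line of the jaws, within the pads' length; the fingertips stand arm.tips_ahead ahead of it and the grasp point (between the pads) lies 5 mm behind it (arm.tips_ahead is the distance from the TCP to the fingertips, in m); z points along the fingers, y is the line along which they close (so a half turn about z gives the same grasp; the last joint's range is limited). The gripper opens to 94 mm and grips with 3 to 60 N. Pads are 16 mm wide; open, the fingers measure 119 mm over their backs; the gripper's body (75 mm by 177 mm) begins 78 mm behind the grasp point.
Start: joints at [1.248, 0.417, -0.01, 1.614, 0.005, 1.111, -0.053], TCP at [0.173, -0.601, 0.219] pointing down, gripper open.
Joint ranges: [-2.81, 2.81], [-0.39, 2.02], [-1.27, 1.25], [0.06, 2.57], [-1.19, 4.33], [0.19, 2], [-2.82, 2.82]. Speed limits (rad/s): [1.89, 1.89, 2.39, 2.39, 3.01, 3.01, 3.01].

## Interface

Orientations are given as a unit quaternion [x, y, z, w].
In Python, from plant import arm, cams, job gives the robot as it stands. The module is installed in compiled form; this text tells all that it offers.
- The arm moves only by the tool play_rows, never from a script. Its argument "increments" is one flat list of numbers, 7 for each row, row after row: the turn, a rotation vector about the world's x, y, z in rad, then the shift along the world's x, y, z in mm, then the closure, from -1 (fully open) to 1 (shut), so that 0 is half open. A call has exactly 8 rows; each row is the pose to reach, as a shift and turn from the pose commanded when the call began; what a row does not reach only later rows make up. A row lasts 1/8 s, in which the tool goes at most 62.5 mm and 10.7 degrees, less where a joint would pass 70% of its speed; a pose out of reach is approached as far as the arm can. A call with a gripper value outside its range is refused whole. The fingers move at their own pace and stop on an object; the grip force is fixed at half the most. Time passes only in rows, so rows that repeat a pose let the fingers close, or fill a call up. It gives the time, the measured TCP pose, the force, the opening and the grip force at its end, in the units of the state.
- arm.read_state(): the state, without advancing time (a new reading comes with each control period).
- cams.snapshot(name): name is "scene" or "top"; returns (picture, depth): 400x640x3 uint8, blue, green, red; 400x640 float32, m along the optical axis (not along the pixel's ray), 0 where there is no reading.
- cams.get_calibration(name): a dict with "mtx" (3x3 intrinsics, pixels), "xyz" and "rotation" of the camera in the world. Camera axes: x right, y down, z forward; pixel columns grow to the right and rows downward; lengths in m; the calibration is good to about 2 mm. A picture is of the moment at which its call begins. get_calibration takes no time and is no camera call.
- job.sign_off(): hands the job in; it is judged then, once.
The state is a dict: "t": time; "joint_pos": joint angles; "dq": joint speeds; "joint_torque": joint torques, N m; "tool_pos": TCP position; "tool_rot": TCP orientation; "ft_force": force on the tool from outside, world axes, zero at the start; "torque": the same for the moment, N m; "finger_gap": opening from 0.0 (shut) to 1.0 (fully open); "finger_force": force on a finger pad.
Only numpy, scipy, OpenCV 4.12 (cv2) and the standard library are available. Lean on these libraries where they do the work, as an engineer would, in place of code of your own. Each camera call takes 0.05 s, during which the arm holds its last target. There are 200 camera calls.

## Working session

There is one attempt and no reset: what is moved stays moved. The work goes in short steps, Python scripts to look and compute and a tool call to move; the robot and the scene stay as the last step left them, time stands still between calls to the robot, and variables do not carry over. Pictures are saved under pics/ and viewed, at most 10 in all, crops included, and the job is handed in when it is done.

Besides the shell and the picture viewer there is one more tool, called as name(argument=value, ...) on one line, values as JSON. play_rows: Moves the arm, as the interface text tells. Its arguments: {"type":"object","properties":{"increments":{"type":"array"}},"required":["increments"]}

```bash
mkdir -p pics
cat > h.py <<'E'
import numpy as np, cv2
from plant import arm,cams,job
def snap(n,f):
    p,d=cams.snapshot(n); cv2.imwrite('pics/'+f+'.png',p); np.savez('pics/'+f+'.npz',p=p,d=d); return p,d
def cloud(n,d):
    c=cams.get_calibration(n); K=np.array(c['mtx']); R=np.array(c['rotation'])
    if R.size!=9:
        from scipy.spatial.transform import Rotation as Ro; R=Ro.from_quat(R.ravel()).as_matrix()
    v,u=np.mgrid[:d.shape[0],:d.shape[1]]
    P=np.stack([(u-K[0,2])/K[0,0]*d,(v-K[1,2])/K[1,1]*d,d],-1)
    return P@R.T+np.array(c['xyz'])
E
python3 - <<'E'
from h import *
for n in ('top','scene'):
    snap(n,n+'0'); print(cams.get_calibration(n))
print(arm.read_state(),arm.tips_ahead)
E
```

```text
{'mtx': array([[362.82227071,   0.        , 318.52591796],
       [  0.        , 362.82227071, 207.04410713],
       [  0.        ,   0.        ,   1.        ]]), 'xyz': array([0.32705051, 0.00626397, 0.95665745]), 'rotation': array([-0.63487735,  0.76541351, -0.08079916,  0.06741225])}
{'mtx': array([[412.68845341,   0.        , 311.55505425],
       [  0.        , 412.68845341, 204.04949235],
       [  0.        ,   0.        ,   1.        ]]), 'xyz': array([1.1979583 , 0.09532239, 1.17493147]), 'rotation': array([ 0.64255725,  0.71580685, -0.20843482, -0.17690579])}
{'t': 0.1, 'joint_pos': array([ 1.24846217,  0.41790386, -0.01032137,  1.61409895,  0.00468033,
        1.11068058, -0.05300804]), 'dq': array([ 0.00098168, -0.00228845,  0.00067674, -0.00230473,  0.00023986,
       -0.00136372,  0.00230921]), 'joint_torque': array([ 7.99146856e-04, -8.52576256e+01,  6.39772005e-01, -4.26695681e+01,
       -4.88869194e-02,  1.62318751e-02,  1.20008635e-04]), 'tool_pos': array([ 0.17314346, -0.60021267,  0.21890056]), 'tool_rot': array([ 9.90157013e-01,  1.39960011e-01, -1.03760772e-04, -5.23119469e-04]), 'ft_force': array([-0.1279009 ,  0.3459725 , -0.77081191]), 'torque': array([ 0.01411393,  0.00162784, -0.00768237]), 'finger_force': 0.0, 'finger_gap': 0.999678511679316} 0.014
```

View pics/top0.png

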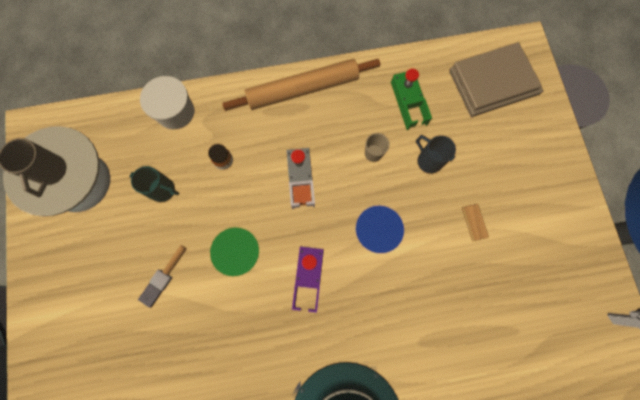

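View pics/scene0.png

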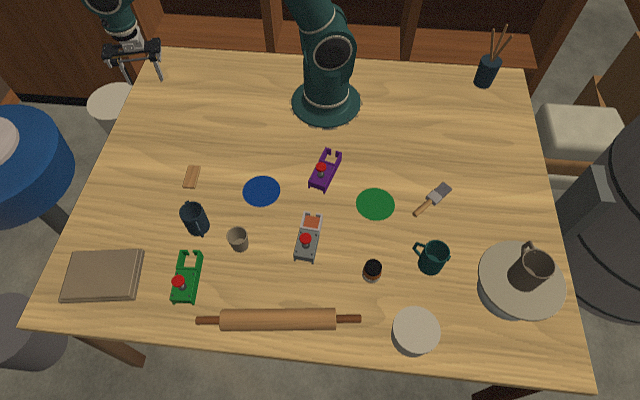

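Top view: the aluminium/grey feeder with tiles in it is at (300,175), with its plunger at (298,157) and magazine at (302,194). The look-alikes are the purple one at (308,280) and the green one at (410,98). Only the grey one has the aluminium magazine with tiles, so that is the target. The blue mat is at (380,229).

Run:
```python
from h import *
z=np.load('pics/top0.npz');p,d=z['p'],z['d'];P=cloud('top',d)
hsv=cv2.cvtColor(p,cv2.COLOR_BGR2HSV)
def st(m,name):
    Q=P[m&(d>0)]; print(name,len(Q),Q.mean(0).round(4),np.median(Q,0).round(4),Q.min(0).round(3),Q.max(0).round(3)); return Q
H,S,V=[hsv[...,i].astype(int) for i in range(3)]
yy,xx=np.mgrid[:400,:640]
box=lambda a,b,c,e:(xx>=a)&(xx<=b)&(yy>=c)&(yy<=e)
bl=box(345,415,195,265)&(H>105)&(H<130)&(S>120)
Q=st(bl,'blue')
print('mat circ',cv2.minEnclosingCircle(Q[:,:2].astype(np.float32)))
red=((H<8)|(H>172))&(S>170)&box(285,312,145,172)
Q=st(red&(P[...,2]>.085),'plunger')
til=box(285,320,178,210)&(H<18)&(S>110)&(P[...,2]>.02)
Q=st(til,'tile');print(cv2.minAreaRect((Q[:,:2]*1000).astype(np.float32)))
fe=box(280,322,140,215)&(P[...,2]>.035)&(P[...,2]<.05)
Q=st(fe,'feeder z>35');print(cv2.minAreaRect((Q[:,:2]*1000).astype(np.float32)))
pu=box(280,335,235,320)&(P[...,2]>.02)
Q=st(pu,'purple');print(cv2.boxPoints(cv2.minAreaRect((Q[:,:2]*1000).astype(np.float32))))
for n,b in dict(beaker=(358,392,128,165),jugslate=(412,460,130,177),green=(385,435,65,132),kidney=(458,492,200,243),jar=(203,236,140,170)).items():
    Q=st(box(*b)&(P[...,2]>.008),n)
c=cv2.resize(p[130:330,270:430],None,fx=3.7,fy=3.0*1,interpolation=2);cv2.imwrite('pics/crop0.png',c)
```

```text
blue 1624 [ 4.401e-01 -1.793e-01  1.000e-04] [ 4.399e-01 -1.792e-01  2.000e-04] [ 0.38  -0.24  -0.007] [ 0.501 -0.118  0.005]
mat circ ((0.4407435655593872, -0.1797131448984146), 0.06148736923933029)
plunger 132 [6.478e-01 2.000e-04 9.150e-02] [0.6478 0.     0.0914] [ 0.632 -0.016  0.087] [0.664 0.016 0.095]
tile 306 [0.5643 0.0076 0.035 ] [0.5645 0.0077 0.0353] [ 0.531 -0.016  0.023] [0.591 0.031 0.04 ]
((561.8192138671875, 7.959781646728516), (44.79773712158203, 57.351192474365234), 80.6054916381836)
feeder z>35 1011 [0.6071 0.0035 0.0412] [0.6083 0.0039 0.0413] [ 0.53  -0.034  0.035] [0.69 0.04 0.05]
((610.5242309570312, 3.4783935546875), (62.03721618652344, 156.88406372070312), 85.03021240234375)
purple 1172 [0.3604 0.0261 0.0497] [0.3641 0.0241 0.0425] [ 0.265 -0.02   0.022] [0.427 0.081 0.095]
[[262.7826    23.860197]
 [411.77454  -21.852802]
 [429.90375   37.235596]
 [280.9118    82.94859 ]]
beaker 458 [ 0.6527 -0.2107  0.0469] [ 0.6573 -0.2124  0.0498] [ 0.619 -0.24   0.008] [ 0.681 -0.177  0.073]
jugslate 1047 [ 0.601  -0.3537  0.062 ] [ 0.6023 -0.352   0.0651] [ 0.561 -0.393  0.008] [ 0.652 -0.318  0.103]
green 1307 [ 0.7788 -0.3351  0.0424] [ 0.7834 -0.3317  0.0411] [ 0.698 -0.377  0.008] [ 0.856 -0.303  0.094]
kidney 554 [ 0.4087 -0.4293  0.011 ] [ 0.4084 -0.4292  0.0109] [ 0.362 -0.453  0.008] [ 0.457 -0.406  0.017]
jar 471 [0.6985 0.2003 0.0516] [0.6965 0.2    0.0626] [0.677 0.176 0.009] [0.73  0.23  0.069]
```

View pics/crop0.png

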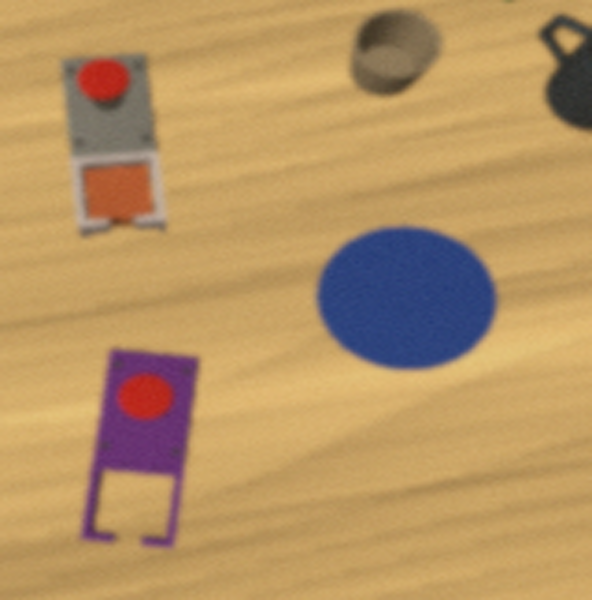

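Crop confirms it: the grey aluminium feeder with the clay tile in it, its slot facing the purple look-alike. Its origin is about (0.564,0.008), its +x axis at about -5°, the plunger at (0.648,0.000) and the blue mat at (0.440,-0.179). Moving above the plunger with the gripper shut.

play_rows(increments=[0,0,0.075,30,37.5,0,1,0,0,0.15,60,75,0,1,0,0,0.225,90,112.5,0,1,0,0,0.3,120,150,0,1,0,0,0.375,150,187.5,0,1,0,0,0.45,180,225,0,1,0,0,0.525,210,262.5,0,1,0,0,0.6,240,300,0,1])

```text
t: 1.1
tool_pos: [0.4139, -0.2991, 0.2193]
tool_rot: [0.904, 0.427, -0.0, -0.0]
ft_force: [0.0, -0.5, 0.1]
finger_gap: 0.184
finger_force: 0.0
```

play_rows(increments=[0,0,0.1,39,50,-10,1,0,0,0.2,78,100,-20,1,0,0,0.3,118,150,-30,1,0,0,0.4,157,200,-40,1,0,0,0.5,196,250,-50,1,0,0,0.6,235,300,-60,1,0,0,0.6,235,300,-70,1,0,0,0.6,235,300,-70,1])

```text
t: 2.1
tool_pos: [0.6475, -0.0004, 0.1481]
tool_rot: [0.738, 0.675, -0.001, -0.001]
ft_force: [-0.3, -0.9, 0.2]
finger_gap: 0.005
finger_force: 0.0
```

Run:
```python
from h import *
snap('scene','s1'); s=arm.read_state(); print(s['tool_pos'],s['tool_rot'],s['ft_force'],s['joint_pos'])
p=cv2.imread('pics/s1.png');cv2.imwrite('pics/s1c.png',cv2.resize(p[120:300,220:420],None,fx=3,fy=3))
```

```text
[ 0.64754343 -0.00156292  0.14890755] [ 7.38609758e-01  6.74132787e-01 -7.30641692e-04 -2.77244523e-04] [ 0.34889378 -0.04699143  0.60780398] [ 0.31282233  0.57738557 -0.50415328  1.60217748  0.31040629  1.04415266
 -0.37167629]
```

View pics/s1c.png

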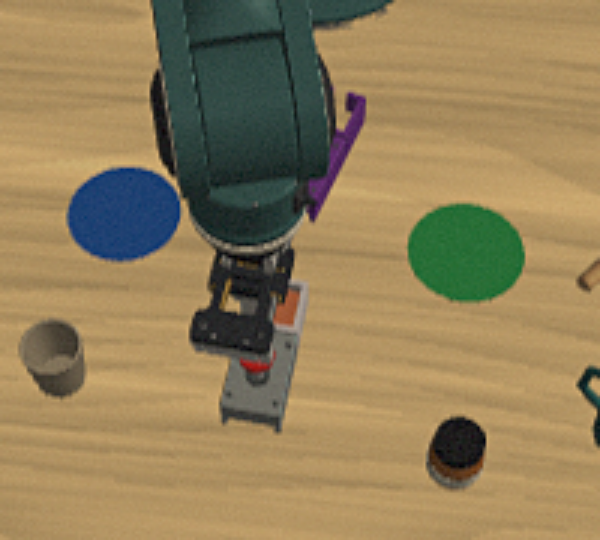

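The gripper is above the red plunger. Pressing now.

play_rows(increments=[0,0,0,0,1,-20,1,0,0,0,0,1,-36,1,0,0,0,0,1,-44,1,0,0,0,0,1,-51,1,0,0,0,0,1,-58,1,0,0,0,0,1,-65,1,0,0,0,0,1,-71,1,0,0,0,0,1,-75,1])

```text
t: 3.15
tool_pos: [0.6478, -0.0002, 0.0745]
tool_rot: [0.738, 0.674, -0.001, 0.0]
ft_force: [-6.5, -2.7, 10.8]
finger_gap: 0.007
finger_force: 5.3
```

```bash
python3 -c "
from h import *
s=arm.read_state();print(s['tool_pos'],s['ft_force'])"
```

```text
[ 6.47795172e-01 -1.89176501e-04  7.44996674e-02] [-6.46848527 -2.70269717 10.82370854]
```

Tips are at 60.5 mm. A little more to reach the stop.

play_rows(increments=[0,0,0,0,0,-1,1,0,0,0,0,0,-2,1,0,0,0,0,0,-3,1,0,0,0,0,0,-3,1,0,0,0,0,0,-3,1,0,0,0,0,0,-3,1,0,0,0,0,0,-3,1,0,0,0,0,0,-3,1])

```text
t: 4.15
tool_pos: [0.6478, -0.0002, 0.0722]
tool_rot: [0.738, 0.674, -0.001, 0.0]
ft_force: [-10.1, -2.2, 17.6]
finger_gap: 0.006
finger_force: 8.5
```

Run:
```python
from h import *
s=arm.read_state();print(s['tool_pos'],s['ft_force'])
p,d=snap('top','t2');P=cloud('top',d)
hsv=cv2.cvtColor(p,cv2.COLOR_BGR2HSV)
m=(hsv[...,0]<14)&(hsv[...,1]>130)&(P[...,0]>.43)&(P[...,0]<.56)&(abs(P[...,1])<.1)&(d>0)
Q=P[m];print(len(Q)); 
if len(Q)>5: print(Q.mean(0),cv2.minAreaRect((Q[:,:2]*1000).astype(np.float32)))
cv2.imwrite('pics/t2c.png',cv2.resize(p[130:330,240:440],None,fx=3,fy=3))
```

```text
[ 6.47842629e-01 -1.87809194e-04  7.22037476e-02] [-10.07216863  -2.23356718  17.62795854]
379
[0.50853386 0.01187589 0.01818839] ((515.4141235351562, 11.679204940795898), (43.22698974609375, 93.54570007324219), 84.6505355834961)
```

View pics/t2c.png

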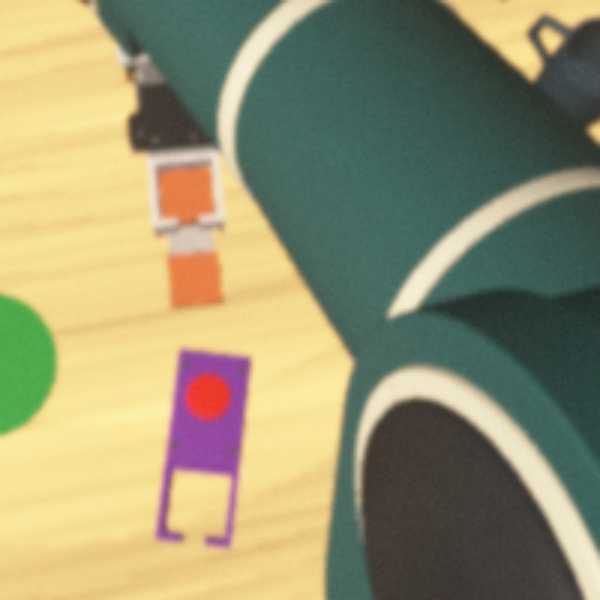

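The tile is out in front of the slot, crop pixel (195,280), with the grey blade extended. The force shows the hard stop has been reached. Releasing upward.

play_rows(increments=[0,0,0,0,0,8,1,0,0,0,0,0,16,1,0,0,0,0,0,24,1,0,0,0,0,0,34,1,0,0,0,0,0,50,1,0,0,0,0,0,70,1,0,0,0,0,0,85,1,0,0,0,0,0,85,1])

```text
t: 5.2
tool_pos: [0.6488, 0.0006, 0.1579]
tool_rot: [0.738, 0.675, 0.001, 0.001]
ft_force: [-0.5, 0.5, -0.4]
finger_gap: 0.005
finger_force: 0.0
```

```bash
cat > tile.py <<'E'
from h import *
import sys
s=arm.read_state();print(s['tool_pos'].round(4),s['tool_rot'].round(3),s['ft_force'].round(1))
p,d=snap('top',sys.argv[1]);P=cloud('top',d)
hsv=cv2.cvtColor(p,cv2.COLOR_BGR2HSV)
m=(hsv[...,0]<14)&(hsv[...,1]>130)&(P[...,0]>.36)&(P[...,0]<.525)&(P[...,2]<.025)&(P[...,1]<.1)&(P[...,1]>-.28)&(d>0)
n,l,st,_=cv2.connectedComponentsWithStats(m.astype(np.uint8))
for i in range(1,n):
    if st[i,4]>30:
        Q=P[l==i];r=cv2.minAreaRect((Q[:,:2]*1000).astype(np.float32));print(st[i],Q.mean(0).round(4),r)
cv2.imwrite('pics/'+sys.argv[1]+'c.png',cv2.resize(p[130:330,240:440],None,fx=3,fy=3))
E
python3 tile.py t3
```

```text
[6.488e-01 6.000e-04 1.579e-01] [0.738 0.675 0.001 0.001] [-0.5  0.5 -0.4]
[296 214  18  18 275] [0.491  0.0136 0.0114] ((492.4772644042969, 13.353686332702637), (43.15147399902344, 48.328895568847656), 84.92388916015625)
```

The tile is at (0.491,0.0135), turned about -5°, and the blade is back in. Next I go to the tile's left (+y) side with the fingers 20 mm apart, to push with two contacts.

play_rows(increments=[0,0,0,-30,13,0,0.55,0,0,0,-65,28,0,0.55,0,0,0,-100,43,0,0.55,0,0,0,-135,57,0,0.55,0,0,0,-152,65,0,0.55,0,0,0,-152,65,-25,0.55,0,0,0,-152,65,-50,0.55,0,0,0,-152,65,-60,0.55])

```text
t: 6.25
tool_pos: [0.4959, 0.0653, 0.0951]
tool_rot: [0.738, 0.675, -0.001, -0.001]
ft_force: [0.0, 0.2, -0.3]
finger_gap: 0.226
finger_force: 0.0
```

Run:
```python
from h import *
s=arm.read_state();print(s['tool_pos'],s['tool_rot'],s['finger_gap'])
p,d=snap('scene','s4');cv2.imwrite('pics/s4c.png',cv2.resize(p[120:300,220:420],None,fx=3,fy=3))
```

```text
[0.49591805 0.06532097 0.09514433] [ 7.38263422e-01  6.74511880e-01 -6.48640911e-04 -6.50043891e-04] 0.2258017799920576
```

View pics/s4c.png

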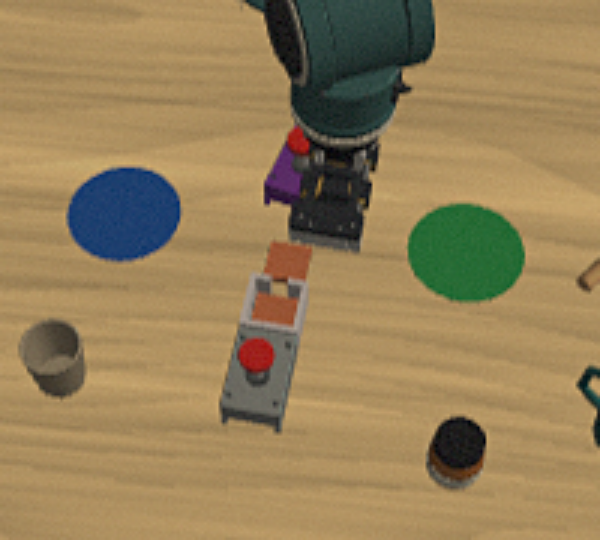

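The tile lies clear between the feeder and the gripper, and the plunger is up. Descending beside the tile.

play_rows(increments=[0,0,0,0,0,-15,0.55,0,0,0,0,0,-30,0.55,0,0,0,0,0,-45,0.55,0,0,0,0,0,-58,0.55,0,0,0,0,0,-67,0.55,0,0,0,0,0,-73,0.55,0,0,0,0,0,-75,0.55,0,0,0,0,0,-75,0.55])

```text
t: 7.3
tool_pos: [0.4963, 0.0655, 0.0216]
tool_rot: [0.738, 0.675, 0.0, 0.0]
ft_force: [0.0, 0.5, 0.5]
finger_gap: 0.224
finger_force: 0.0
```

```bash
python3 tile.py t5
python3 - <<'E'
import numpy as np
# tile path, heading 5->24 deg; pusher pose shifts relative to pusher start (.496,.0653)
c=np.array([.491,.0135]);L=.2
for k in range(0,17):
    f=k/16; th=np.radians(np.linspace(5,24,200)[:max(1,int(200*f))]); ds=L/200
    u=np.stack([-np.sin(th),-np.cos(th)],1); q=c+(u.sum(0)*ds if f else 0); q=q-u[-1]*.031
    print(k,((q-[.496,.0653])*1000).round(1),round(-(th[-1]-th[0]),3))
E
```

```text
[0.4963 0.0655 0.0216] [0.738 0.675 0.    0.   ] [0.  0.5 0.5]
0 [ -2.3 -20.9] -0.0
1 [ -2.9 -32.9] -0.018
2 [ -3.7 -45.9] -0.04
3 [ -4.8 -57.9] -0.06
4 [ -6.2 -70.8] -0.082
5 [ -7.7 -82.7] -0.102
6 [ -9.6 -95.6] -0.123
7 [ -11.7 -107.4] -0.143
8 [ -14.1 -120.2] -0.165
9 [ -16.7 -132. ] -0.185
10 [ -19.7 -144.6] -0.207
11 [ -22.7 -156.3] -0.227
12 [ -26.2 -168.8] -0.248
13 [ -29.7 -180.3] -0.268
14 [ -33.7 -192.7] -0.29
15 [ -37.7 -204. ] -0.31
16 [ -42.2 -216.2] -0.332
```

play_rows(increments=[0,0,0,-1,-8,0,0.55,0,0,0,-2,-15,0,0.55,0,0,0,-2.3,-19,0,0.55,0,0,0,-2.4,-22,0,0.55,0,0,-0.01,-2.6,-27,0,0.55,0,0,-0.018,-2.9,-33,0,0.55,0,0,-0.03,-3.3,-40,0,0.55,0,0,-0.04,-3.7,-46,0,0.55])

```text
t: 8.35
tool_pos: [0.4925, 0.0189, 0.0214]
tool_rot: [0.752, 0.659, -0.0, 0.0]
ft_force: [0.8, 1.6, -0.4]
finger_gap: 0.224
finger_force: 0.3
```

play_rows(increments=[0,0,-0.01,-0.5,-6,0,0.55,0,0,-0.02,-1.1,-12,0,0.55,0,0,-0.03,-1.8,-18.5,0,0.55,0,0,-0.042,-2.5,-25,0,0.55,0,0,-0.052,-3.2,-31,0,0.55,0,0,-0.062,-4,-37,0,0.55,0,0,-0.072,-4.9,-43.5,0,0.55,0,0,-0.083,-5.9,-50,0,0.55])

```text
t: 9.35
tool_pos: [0.4865, -0.031, 0.0214]
tool_rot: [0.779, 0.628, -0.0, -0.0]
ft_force: [0.0, 0.4, 0.6]
finger_gap: 0.227
finger_force: 0.3
```

```bash
python3 tile.py t6; python3 -c "
from h import *
p,d=snap('scene','s6');cv2.imwrite('pics/s6c.png',cv2.resize(p[120:300,220:420],None,fx=3,fy=3))"
```

```text
[ 0.4865 -0.031   0.0214] [ 0.779  0.628 -0.    -0.   ] [0.  0.4 0.6]
```

View pics/s6c.png

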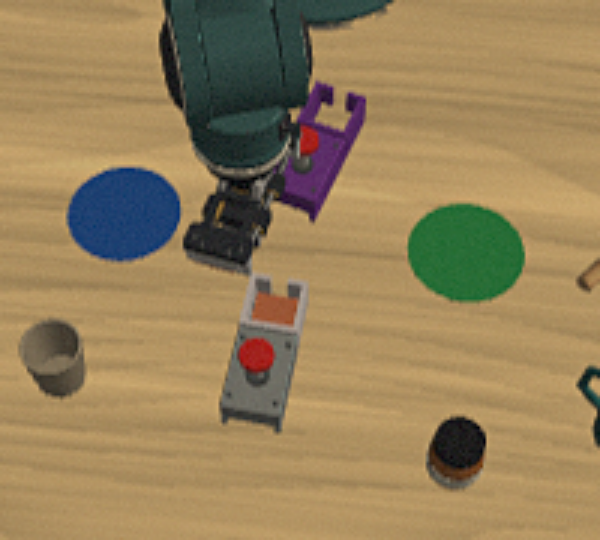

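The tile is hidden under the gripper, as expected, so it is moving with the fingers. Continuing the push.

play_rows(increments=[0,0,-0.01,-1,-6,0,0.55,0,0,-0.02,-2.1,-12,0,0.55,0,0,-0.031,-3.2,-18,0,0.55,0,0,-0.042,-4.5,-24.5,0,0.55,0,0,-0.052,-5.7,-30.5,0,0.55,0,0,-0.062,-7.1,-36.5,0,0.55,0,0,-0.073,-8.6,-43,0,0.55,0,0,-0.084,-10.1,-49,0,0.55])

```text
t: 10.45
tool_pos: [0.4764, -0.0799, 0.0214]
tool_rot: [0.804, 0.594, -0.0, -0.0]
ft_force: [-0.3, 0.6, 0.9]
finger_gap: 0.223
finger_force: 0.3
```

play_rows(increments=[0,0,-0.01,-1.5,-6,0,0.55,0,0,-0.02,-3,-12,0,0.55,0,0,-0.031,-4.7,-18,0,0.55,0,0,-0.041,-6.5,-24,0,0.55,0,0,-0.052,-8.5,-30,0,0.55,0,0,-0.062,-10.5,-36,0,0.55,0,0,-0.073,-12.8,-42,0,0.55,0,0,-0.083,-15,-47.7,0,0.55])

```text
t: 11.45
tool_pos: [0.4613, -0.1276, 0.0214]
tool_rot: [0.828, 0.561, -0.0, -0.0]
ft_force: [-0.6, 0.3, -0.6]
finger_gap: 0.223
finger_force: 0.3
```

```bash
python3 tile.py t7; python3 -c "
from h import *
p,d=snap('scene','s7');P=cloud('scene',d);h=cv2.cvtColor(p,cv2.COLOR_BGR2HSV)
m=(h[...,0]<14)&(h[...,1]>120)&(P[...,2]<.03)&(P[...,1]<-.07)&(P[...,0]<.55)&(P[...,0]>.35)&(P[...,1]>-.28)&(d>0)
Q=P[m];print(len(Q),len(Q) and (Q.mean(0),Q.min(0),Q.max(0)))"
```

```text
[ 0.4613 -0.1276  0.0214] [ 0.828  0.561 -0.    -0.   ] [-0.6  0.3 -0.6]
1 (array([ 0.47860992, -0.14620691,  0.00925643]), array([ 0.47860992, -0.14620691,  0.00925643]), array([ 0.47860992, -0.14620691,  0.00925643]))
```

Last 25 mm, then back off and lift.

play_rows(increments=[0,0,-0.008,-1.7,-5,0,0.55,0,0,-0.017,-3.4,-10,0,0.55,0,0,-0.027,-5.1,-15,0,0.55,0,0,-0.036,-6.8,-20,0,0.55,0,0,-0.04,-8,-23.5,0,0.55,0,0,-0.04,-8,-23.5,0,0.55,0,0,-0.04,-4,-15,0,0.55,0,0,-0.04,2,0,0,0.55])

```text
t: 12.55
tool_pos: [0.4639, -0.1264, 0.0214]
tool_rot: [0.839, 0.544, 0.0, -0.0]
ft_force: [-0.1, 0.2, 0.3]
finger_gap: 0.224
finger_force: 0.0
```

play_rows(increments=[0,0,0,5,15,10,0.55,0,0,0,5,25,40,0.55,0,0,0,5,40,80,0.55,0,0,0,5,80,120,0.55,0,0,0,5,130,140,0.55,0,0,0,5,180,140,0.55,0,0,0,5,230,140,0.55,0,0,0,5,260,140,0.55])

```text
t: 13.55
tool_pos: [0.4678, 0.1364, 0.1623]
tool_rot: [0.838, 0.546, 0.0, 0.0]
ft_force: [0.6, -0.6, -0.3]
finger_gap: 0.225
finger_force: 0.0
```

```bash
python3 tile.py t8
```

```text
[0.4678 0.1364 0.1623] [0.838 0.546 0.    0.   ] [ 0.6 -0.6 -0.3]
[372 219  18  19 266] [ 0.4401 -0.1805  0.0112] ((440.19879150390625, -180.61041259765625), (43.313262939453125, 43.69318389892578), 64.55681610107422)
```

View pics/t8c.png

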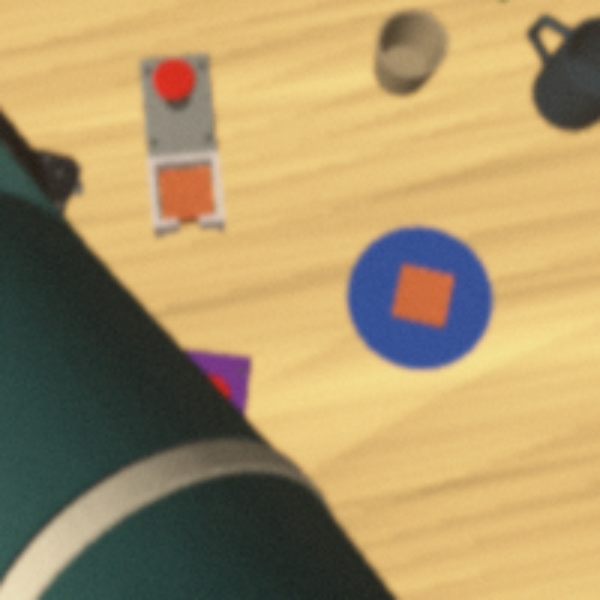

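The tile lies flat in the middle of the blue mat, crop pixel (423,295). The plunger is up, the other tiles are in the magazine, and the arm is clear. Handing in.

```bash
python3 -c "
from h import *
print(job.sign_off())"
```

```text
the job is handed in; nothing more can be done
None
```

The job is handed in: the plunger was pressed once and sprang back, and the single tile was pushed to lie flat within about 2 mm of the blue mat's centre, with no bystander seen to move; the sign-off returned no verdict.

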